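# Eject a soap bar and lay it on the draining tray

## Robot

A 6-joint arm with a two-finger parallel gripper is mounted at the origin on the work surface. World frame = base frame: x ahead of the robot, y to its left, z up, the work surface at z = 0. Lengths are in m, angles in rad, forces in N, time in s.
With the tool pointing down it reaches from about 0.275 to 0.85 m from the base axis. Payload 5.2 kg.
Tool frame: the origin (TCP) lies midway between the tips of the shut fingers; the grasp point (between the pads) lies 19 mm behind it; x points along the fingers, y is the direction in which the jaws open and shut, and the axes are right-handed (so a half turn about x gives the same grasp; the last joint's range is limited). The gripper opens to 85 mm and grips with 20 to 120 N. Pads are 22 mm wide; open, the fingers measure 114 mm over their backs; the gripper's body (76 mm by 85 mm) begins 54 mm behind the grasp point. The pads swing forward as they close: fully open they stand 13 mm farther back than shut.
Start: joints at [0.963, 0.259, 1.535, -0, 1.348, -0.203], TCP at [0.217, 0.506, 0.231] pointing down, gripper open.
Joint ranges: [-3.14, 3.14], [-0.91, 2.08], [0.19, 2.58], [-1.22, 4.36], [0.22, 2.71], [-3.12, 3.12]. Speed limits (rad/s): [2.57, 2.57, 3.14, 3.14, 3.14, 3.14].

## Interface

Orientations are given as [roll, pitch, yaw] about the fixed x, y, z axes, in that order (R = Rz(yaw) Ry(pitch) Rx(roll)).
In Python, from station import env, planner, read_camera, order, silhouettes, pinpoint gives the robot as it stands. The module is installed in compiled form; this text tells all that it offers. Calls block until the motion is done:
- env.reach(position, orientation): joint-space move of the TCP to a pose.
- env.move_straight(position, ori=None, rate=0.15): straight line of the TCP; ori=None keeps the orientation; rate is the mean speed in m/s.
- env.move_joints(angles): joint-space move.
- env.grip(opening, f_grip=None): finger opening in m; f_grip is the grip in N (None keeps the last); returns when the fingers have stopped.
- env.dwell(seconds).
- planner.solve_ik(position, orientation): joint angles nearest the present ones, or None.
- env.get_state(): the state.
- read_camera(name): name is "scene" or "top" or "wrist"; returns a dict with "color" (400x640x3 uint8, blue, green, red), "range_z" (400x640 float32, m along the optical axis (not along the pixel's ray), 0 where there is no reading), "fovy" (degrees; the focal length in pixels is half the picture's height over the tangent of half this angle, whatever the lens; pixels are square), "cx", "cy" (the principal point, pixels), "distortion" ([k1, k2, p1, p2, k3] as OpenCV has them; the pictures are not rectified), "xyz" and "attitude" of the camera in the world. Camera axes: x right, y down, z forward; pixel columns grow to the right and rows downward; lengths in m; the calibration is good to about 2 mm. A picture is of the moment at which its call begins.
A pose or a line that the arm cannot do raises env.Unreachable and nothing moves.
- order.sign_off(): hands the job in, once; it reports no verdict.
Trained networks look in a picture, given as the dict that the camera call returned (one of the last four; its "shot" number tells which), for a name from the list of things; names that differ only in an ending like _2 or _b are one class to them, and where a whole thing is asked for, a point or a joint stands for the part that bears it (a point fixed in the world has none). Each returns a list of dicts, best first, with "conf" (0 to 1); they miss things now and then, are a little off and sometimes report something else, mostly with a low value. They report only what shows in the picture. A call takes as long as a camera call. They do not tell look-alikes from the thing itself.
- silhouettes(label, picture): "region" (400x640 bool, what is visible of it).
- pinpoint(label, picture): "position" ([x, y, z] in m, in world coordinates, good to about 4 mm: a listed point, or the origin of a listed thing).
The state is a dict: "time": time; "joint_positions": joint angles; "qvel": joint speeds; "effort": joint torques, N m; "tcp_pos": TCP position; "eef_rot": TCP orientation; "ft_force": force on the tool from outside, world axes, zero at the start; "wrist_torque": the same for the moment, N m; "width": finger opening in m.
Only numpy, scipy, OpenCV 4.12 (cv2) and the standard library are available. Lean on these libraries where they do the work, as an engineer would, in place of code of your own. Each camera call takes 0.05 s, during which the arm holds its last target. There are 200 camera calls.

## Task

On the aluminium soap mould, throw the ejector lever from its first notch into the middle one of its three notches, the one the engraved arrow points at, and leave it there, which raises the bar of soap. Then lift the bar out of the mould and set it down gently (do not drop it), lying flat on the wooden slats inside the slatted tray, not in the plain tray. Leave the other things on the worktop where they are.

Things in the scene. Friction and masses are not known exactly. Their poses are not given: they have to be found in the camera images.
- soap_mould: Fixed aluminium mould block, 160 (x) x 120 (y) x 70 mm high, on a dark steel foot plate 8 mm thick, x -100 to 100, y -160 to 10 mm. Origin on the worktop under the block's centre, z up. A cavity 93 (x) x 59 (y) mm, open at the top, in its middle holds the soap bar. On its -y side stand the notched quadrant plate (y -100 mm) and the ejector lever (y -125 mm).
- ejector_lever (a joint): Lever angle, rad, about the mould's +y: 0 in the first notch (start; leaning 0.6 rad to the mould's -x), 0.6 in the middle, marked notch (upright), 1.2 in the last; stops at -0.06 and 1.26. A friction brake holds it wherever it is left; moving it takes about 3 N at the knob. The pusher under the bar rises evenly with it: 24 mm at the middle notch, 48 mm at the last.
- lever_knob (a point): Centre of the lever's black ball knob, 36 mm across, 150 mm from the pivot, on a flat steel bar 12 mm (in the swing plane) x 8 mm. Moves with the lever: in the mould's frame at (-85, -125, 164) mm in the first notch, (0, -125, 190) mm in the middle one. It can be gripped from above across the mould's y axis, or pushed.
- marked_notch (a point): The middle of the three notches in the curved rim of the steel quadrant plate, (0, -100, 117) mm in the mould's frame, 24 mm wide; the 9 mm wide tooth on the lever lies in it when the lever is within 0.1 rad of upright. The plate is 6 mm thick, its rim 85 mm from the pivot, its top 125 mm above the worktop. A flat dark arrow on the mould's top points at this notch.
- lever_pivot (a point): Point on the lever's hinge axis in the knob's swing plane, at (0, -125, 40) mm in the mould's frame; the axis is the mould's y axis.
- soap_bar: Cream bar of soap, 90 (x) x 56 (y) x 30 mm high, about 150 g. Origin at the centre of its underside. Starts in the mould's cavity, axes as the mould's, its top flush with the mould's top (70 mm above the worktop). With the lever in the middle notch its top stands 24 mm proud, the bar loose in the cavity, and it can be gripped from above across its 56 mm width.
- slat_tray: Fixed white tray, 130 (x) x 160 (y) mm outside, 4 mm walls 22 mm high, with five flat wooden slats across its inside, their tops 12 mm above the worktop. Origin on the worktop under its centre, z up.
- plain_tray: Fixed white tray of the same outside size and wall height without slats: not the one wanted. Origin on the worktop under its centre. The two trays may stand either way round, one nearer the robot and one farther.
- bottle: Blue plastic bottle, 64 mm across, 190 mm high, upright beyond the mould; origin under its centre. Bystander.
- mug: White mug, 80 mm across, 90 mm high; origin under its centre. Bystander.
- tin: Round steel tin, 66 mm across, 50 mm high, between robot and mould; origin under its centre. Bystander.
- cured_bar: Brown bar of soap, 90 x 56 x 30 mm, lying left of the trays; origin under its centre. Bystander.
- scrub_brush: Brush with a wooden handle, lying flat left of the trays. Bystander.
- spatula: Steel spatula with a wooden handle, lying flat right of the mould. Bystander.
Mind the look-alikes: they are no part of the job. Leave any green, orange or red look-alike of the soap_bar alone.

How it is judged:
On the way, in this order (a step that is already met when the one before it is completed fails the run):
1. the ejector lever rests in the middle, marked notch (value of joint ejector_lever between 0.5 and 0.7 rad and velocity of joint ejector_lever between -0.3 and 0.3 rad/s), for 0.3 s.
2. the bar is lifted clear out of the mould with the lever still in the marked notch (value of joint ejector_lever between 0.5 and 0.7 rad and z of soap_bar in the frame of soap_mould above 0.095 m), for 0.1 s.
At the end, for the whole second after the job is handed in: The lever stands in the middle, marked notch (0.5 to 0.7 rad); the bar lies flat (within 0.12 rad) on the slats of the slatted tray, its underside 8 to 17 mm above the tray's underside, its centre within 40 mm (x) and 60 mm (y) of the tray's centre, released and at rest (value of joint ejector_lever between 0.5 and 0.7 rad and z of soap_bar in the frame of slat_tray between 0.008 and 0.017 m and angle between the z axis of soap_bar and the z axis of slat_tray, either way round below 0.12 rad and x of soap_bar in the frame of slat_tray between -0.04 and 0.04 m and y of soap_bar in the frame of slat_tray between -0.06 and 0.06 m and linear speed of soap_bar below 0.02 m/s and contact force between soap_bar and the fingers below 0.1 N); the robot touches nothing.
It fails at once if the bar is dropped into the tray (faster than 0.6 m/s within 40 mm above the slats) (linear speed of soap_bar above 0.6 m/s and z of soap_bar in the frame of slat_tray below 0.052 m and horizontal distance between soap_bar and slat_tray below 0.1 m).
It fails at once if the bottle, mug, tin, brown bar, brush or spatula is moved by more than 30 mm (distance of any of bottle, mug, tin, cured_bar, scrub_brush, spatula from where it was at the start of the episode above 0.03 m).
It also fails if it takes over 48 s, if anything falls off the work surface, if the arm or the gripper's body presses on something with over 40 N, if the wrist force passes 120 N, or if a joint passes its speed limit or range.

## Working session

There is one attempt and no reset: what is moved stays moved. The work goes in short steps, each a Python script; the robot and the scene stay as the last script left them, time stands still between calls to the robot, and variables do not carry over. Pictures are saved under pics/ and viewed, about 8 in all and at most 12, crops included, and the job is handed in when it is done.

```bash
mkdir -p pics; cat > h.py <<'E'
import numpy as np, cv2
from station import env, planner, read_camera, order, silhouettes, pinpoint
from scipy.spatial.transform import Rotation as R
def cloud(p):
    h,w=p["range_z"].shape; f=h/2/np.tan(np.radians(p["fovy"])/2)
    K=np.array([[f,0,p["cx"]],[0,f,p["cy"]],[0,0,1.]])
    uv=np.stack(np.meshgrid(np.arange(w),np.arange(h)),-1).reshape(-1,1,2).astype(float)
    n=cv2.undistortPoints(uv,K,np.array(p["distortion"],float)).reshape(h,w,2)
    z=p["range_z"]; c=np.dstack([n[...,0]*z,n[...,1]*z,z])
    a=np.array(p["attitude"],float)
    M=a if a.shape==(3,3) else R.from_euler("xyz",a).as_matrix() if a.size==3 else R.from_quat(a).as_matrix()
    w=c@M.T+np.array(p["xyz"]); w[z<=0]=np.nan
    return w
E
python3 - <<'E'
from h import *
for n in ["scene","top"]:
    p=read_camera(n); cv2.imwrite(f"pics/{n}1.png",p["color"]); print(n,p["xyz"],p["attitude"],p["fovy"])
    c=cloud(p)
    for l in ["soap_mould","lever_knob","marked_notch","lever_pivot","soap_bar","slat_tray","plain_tray","bottle","mug","tin","cured_bar"]:
        print(l,[(np.round(d["position"],3).tolist(),round(d["conf"],2)) for d in pinpoint(l,p)[:3]])
    for l in ["soap_mould","soap_bar","slat_tray","plain_tray"]:
        for d in silhouettes(l,p)[:3]:
            q=c[d["region"]]; q=q[~np.isnan(q[:,0])]
            if len(q): print(l,round(d["conf"],2),len(q),np.round(np.percentile(q,[2,50,98],axis=0),3).tolist(), cv2.minAreaRect((q[:,:2]*1000).astype(np.float32)))
E
```

```text
scene [ 1.21842618 -0.28473788  1.07299492] [-2.47380223  0.00817997  1.1745261 ] 45.48189448688797
soap_mould [([0.549, -0.076, 0.001], 0.67)]
lever_knob [([0.423, -0.16, 0.162], 0.84)]
marked_notch [([0.513, -0.172, 0.114], 0.57)]
lever_pivot [([0.501, -0.192, 0.036], 0.73)]
soap_bar [([0.269, -0.331, -0.0], 0.87), ([0.304, 0.155, 0.0], 0.86), ([0.48, -0.348, 0.001], 0.83)]
slat_tray [([0.647, 0.252, 0.003], 0.72), ([0.434, 0.397, -0.001], 0.26)]
plain_tray [([0.457, 0.17, -0.004], 0.79), ([0.783, 0.113, -0.003], 0.49)]
bottle [([0.786, 0.028, -0.002], 0.96)]
mug [([0.781, 0.114, -0.001], 0.61)]
tin [([0.393, -0.014, -0.0], 0.94)]
cured_bar [([0.43, 0.396, 0.001], 0.85)]
soap_mould 0.89 5338 [[0.417, -0.238, 0.003], [0.545, -0.142, 0.046], [0.638, -0.014, 0.171]] ((495.9281005859375, -108.26573181152344), (223.93931579589844, 276.5351867675781), 68.37254333496094)
soap_bar 0.93 859 [[0.445, -0.39, 0.004], [0.487, -0.345, 0.03], [0.52, -0.299, 0.034]] ((471.4998474121094, -349.03240966796875), (77.48242950439453, 93.10182189941406), 27.403738021850586)
soap_bar 0.79 595 [[0.232, -0.
[... 2656 characters left out ...]
6, 0.03], [0.316, -0.298, 0.036]] ((269.86151123046875, -329.7864990234375), (59.535194396972656, 98.72809600830078), 82.6545639038086)
slat_tray 0.89 2509 [[0.576, 0.171, -0.0], [0.641, 0.25, 0.009], [0.703, 0.327, 0.025]] ((640.02587890625, 249.783935546875), (161.72259521484375, 131.24020385742188), 89.25237274169922)
slat_tray 0.68 608 [[0.504, -0.106, 0.065], [0.546, -0.075, 0.071], [0.588, -0.042, 0.077]] ((546.402099609375, -74.34152221679688), (54.77765655517578, 88.15154266357422), 68.97236633300781)
plain_tray 0.83 2613 [[0.393, 0.091, -0.001], [0.457, 0.17, 0.005], [0.519, 0.247, 0.025]] ((459.078125, 170.40521240234375), (134.56777954101562, 166.7601776123047), 1.278989315032959)
```

View pics/top1.png

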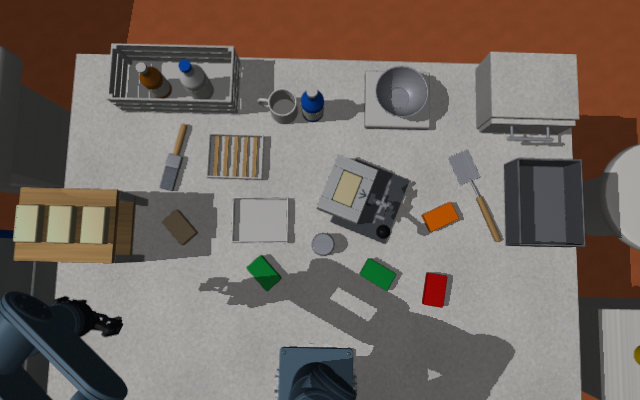

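View pics/scene1.png

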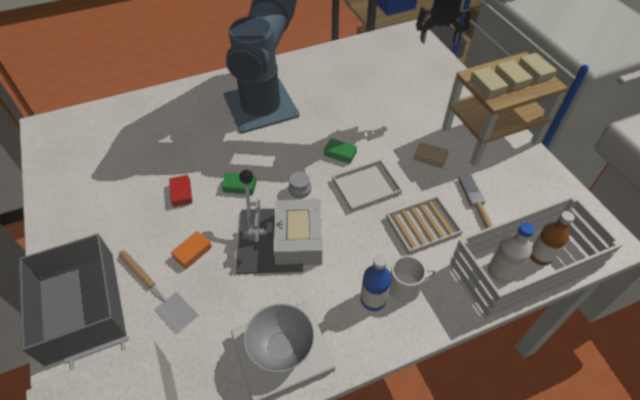

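Top view: mould at (363,197), with the knob at (383,232) and the cream bar at (348,188). The slatted tray at (237,157) is the farther one and the plain tray is at (263,220). The networks agree with this. Mould yaw is about -20.5°. I'll move above the knob and check from close up.

```bash
cat >> h.py <<'E'
import warnings; warnings.filterwarnings("ignore")
def down(deg):
    c,s=np.cos(np.radians(deg)),np.sin(np.radians(deg))
    return R.from_matrix(np.array([[0,0,-1],[c,s,0],[s,-c,0]]).T).as_euler("xyz")
YAW=-20.5; M0=np.array([.5460,-.0755,0])
def mould(x,y,z): return M0+R.from_euler("z",YAW,degrees=True).apply([x,y,z])
E
python3 - <<'E'
from h import *
print(env.get_state()["eef_rot"], mould(-.085,-.125,.164))
for a in [69.5,-110.5]:
    print(a,planner.solve_ik(mould(-.085,-.125,.26),down(a)), planner.solve_ik([.641,.25,.1],down(a+20.5)))
a=69.5
if planner.solve_ik(mould(-.085,-.125,.26),down(a)) is None: a=-110.5
env.reach(mould(-.085,-.125,.26),down(a))
s=env.get_state(); print(s["time"],s["tcp_pos"],s["width"],s["joint_positions"])
for n in ["wrist","top"]:
    p=read_camera(n); cv2.imwrite(f"pics/{n}2.png",p["color"]); c=cloud(p)
    for l in ["lever_knob","soap_mould","soap_bar","marked_notch","lever_pivot"]:
        print(n,l,[(np.round(d["position"],3).tolist(),round(d["conf"],2)) for d in pinpoint(l,p)[:2]])
E
```

```text
[-2.01661011  1.57075952 -2.42137655] [ 0.42260694 -0.1628164   0.164     ]
69.5 [-0.61490306  0.06126759  1.702838    0.          1.37748706 -1.82790689] [ 2.10125078e-01  6.01830808e-01  1.33329399e+00 -4.44089210e-16
  1.20646785e+00 -1.36067125e+00]
-110.5 [-0.61490306  0.06126759  1.702838    0.          1.37748706  1.31368576] [ 2.10125078e-01  6.01830808e-01  1.33329399e+00 -4.44089210e-16
  1.20646785e+00  1.78092140e+00]
4.0833 [ 0.42284215 -0.16218827  0.25999719] 0.08530039146977388 [-6.13648113e-01  6.12431341e-02  1.70287138e+00  2.81369379e-04
  1.37752445e+00 -1.82767259e+00]
wrist lever_knob [([0.424, -0.164, 0.167], 0.57)]
wrist soap_mould [([0.544, -0.08, 0.001], 0.81)]
wrist soap_bar [([0.478, -0.349, 0.003], 0.88), ([0.312, -0.168, -0.003], 0.83)]
wrist marked_notch []
wrist lever_pivot [([0.506, -0.19, 0.039], 0.78)]
top lever_knob [([0.391, -0.013, 0.001], 0.45)]
top soap_mould [([0.547, -0.079, 0.005], 0.57)]
top soap_bar [([0.312, -0.171, -0.001], 0.97), ([0.306, 0.154, 0.002], 0.96)]
top marked_notch [([0.512, -0.164, 0.115], 0.62)]
top lever_pivot [([0.5, -0.194, 0.038], 0.67)]
```

View pics/wrist2.png

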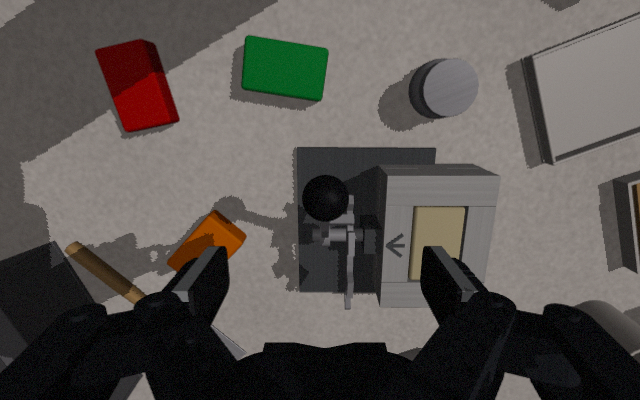

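The wrist view shows the knob at (325,198), midway between the fingers and squared to the mould. Gripping and throwing it along the arc.

```bash
python3 - <<'E'
from h import *
k=lambda t: mould(.150*np.sin(t-.6),-.125,.040+.150*np.cos(t-.6)-.022)
env.grip(.065)
env.move_straight(k(0))
env.grip(.0,30); s=env.get_state(); print(s["width"],s["ft_force"],s["time"])
for t in np.linspace(.1,.6,6):
    env.move_straight(k(t),rate=.06); print(round(t,2),np.round(env.get_state()["ft_force"],1))
env.grip(.065); env.dwell(.1)
e=k(.6); e[2]=.27; env.move_straight(e)
p=read_camera("wrist"); cv2.imwrite("pics/wrist3.png",p["color"])
s=env.get_state(); print(s["time"],s["ft_force"],s["tcp_pos"])
print("want",mould(0,-.125,.19))
for q in [p,read_camera("scene"),read_camera("top")]:
  c=cloud(q)
  for l in ["lever_knob","soap_mould","soap_bar"]:
    print(l,[(np.round(d["position"],3).tolist(),round(d["conf"],2)) for d in pinpoint(l,q)[:5]])
  m=(np.linalg.norm(c[...,:2]-M0[:2],axis=2)<.05)&(c[...,2]>.085)&(c[...,2]<.105)
  if m.sum()>20: print("bar top",m.sum(),np.nanmedian(c[m],axis=0),cv2.minAreaRect((c[m][:,:2]*1000).astype(np.float32)))
E
```

```text
0.03460461223523131 [0.51412028 4.96269487 4.71449565] 6.35
0.1 [-0.8  5.6  4.2]
0.2 [-0.7  5.4  0.5]
0.3 [ 1.1  4.4 -0.5]
0.4 [ 1.1  4.6 -1.4]
0.5 [ 1.4  5.2 -1.3]
0.6 [ 1.8  3.9 -1.2]
10.1333 [0.86624536 1.00804685 0.92262014] [ 0.50162795 -0.19221922  0.26871052]
want [ 0.50222408 -0.19258402  0.19      ]
lever_knob [([0.496, -0.193, 0.194], 0.69), ([0.784, 0.03, 0.002], 0.29)]
soap_mould [([0.544, -0.082, -0.003], 0.7)]
soap_bar [([0.478, -0.347, 0.002], 0.87), ([0.551, -0.07, 0.063], 0.6), ([0.275, -0.327, 0.0], 0.6)]
bar top 4839 [ 0.54397055 -0.07561558  0.09263016] ((547.6263427734375, -75.11388397216797), (55.78443908691406, 89.58842468261719), 69.61746978759766)
lever_knob [([0.496, -0.186, 0.189], 0.6)]
soap_mould [([0.549, -0.074, 0.001], 0.96)]
soap_bar [([0.478, -0.352, -0.002], 0.7), ([0.272, -0.333, -0.002], 0.69), ([0.314, -0.165, -0.002], 0.67), ([0.305, 0.157, -0.002], 0.65), ([0.548, -0.074, 0.059], 0.57)]
bar top 660 [ 0.55156624 -0.07537131  0.0924283 ] ((548.11328125, -74.32574462890625), (55.47593307495117, 92.05742645263672), 68.0238037109375)
lever_knob [([0.511, -0.166, 0.118], 0.61)]
soap_mould [([0.547, -0.077, 0.004], 0.67)]
soap_bar [([0.543, -0.077, 0.061], 0.87), ([0.273, -0.328, 0.002], 0.86), ([0.308, 0.15, 0.004], 0.8), ([0.481, -0.343, 0.002], 0.49), ([0.454, 0.172, 0.002], 0.36)]
bar top 658 [ 0.54543819 -0.07454107  0.09301128] ((546.51318359375, -75.05645751953125), (55.68492889404297, 90.0062484741211), 69.09215545654297)
```

View pics/wrist3.png

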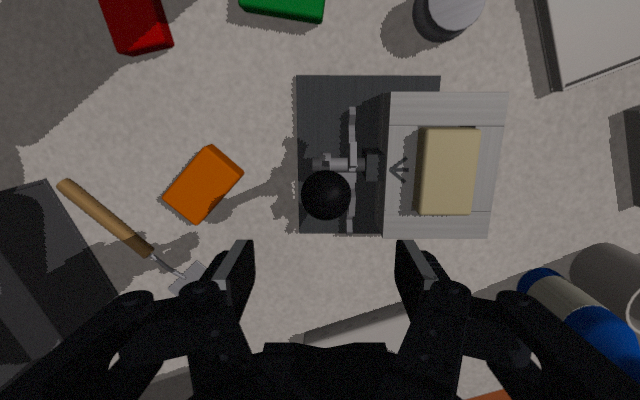

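The bar stands proud and the knob is near the notch, but it looks a few mm short. I'll measure the lever angle more exactly.

```bash
python3 - <<'E'
from h import *
Ri=R.from_euler("z",-YAW,degrees=True)
for n in ["wrist","top","scene"]:
    c=cloud(read_camera(n)); l=Ri.apply((c-M0).reshape(-1,3))
    l=l[~np.isnan(l[:,0])]
    x,y,z=l.T
    top=(abs(x)<.075)&(abs(y)<.055)&(z>.06)&(z<.08)&((abs(x)>.052)|(abs(y)>.035))
    bar=(abs(x)<.04)&(abs(y)<.023)&(z>.08)&(z<.105)
    kb=l[(abs(x)<.05)&(abs(y+.125)<.03)&(z>.178)&(z<.22)]
    from scipy.optimize import least_squares
    f=least_squares(lambda q:np.linalg.norm(kb-q,axis=1)-.018,[0,-.125,.19],loss="soft_l1",f_scale=.002)
    print(n,"mouldtop",np.median(z[top]),"rise",np.median(z[bar])-np.median(z[top]),"block x",np.percentile(x[top],[1,99]),"y",np.percentile(y[top],[1,99]),"knob",f.x,len(kb),"ang",.6+np.arctan2(f.x[0],f.x[2]-.04))
E
```

```text
wrist mouldtop 0.07050781860744218 rise 0.022270022628828795 block x [-0.07449785  0.07402694] y [-0.0543851   0.05440041] knob [-0.00529008 -0.12340884  0.19021759] 1981 ang 0.5647984414908923
top mouldtop 0.07087224048004304 rise 0.02225735222871017 block x [-0.07418892  0.07399926] y [-0.05427266  0.0544015 ] knob [-0.00598342 -0.1237139   0.19065284] 111 ang 0.5603042679896242
scene mouldtop 0.07069208756467504 rise 0.02219262853941506 block x [-0.0743102   0.07422372] y [-0.05438432  0.05440595] knob [-0.00669402 -0.12284731  0.19038723] 183 ang 0.555517448646941
```

All three cameras give 0.555–0.565 rad, within 0.5–0.7, and the bar stands 22 mm proud. Now to grasp and lift the bar.

```bash
python3 - <<'E'
from h import *
b=np.array([.5465,-.0750,0])
env.move_straight(b+[0,0,.265],down(69.5))
env.grip(.074)
env.move_straight(b+[0,0,.11]); env.move_straight(b+[0,0,.069],rate=.05)
print(np.round(env.get_state()["ft_force"],1))
env.grip(0,45); s=env.get_state(); print(s["width"],np.round(s["ft_force"],1))
env.move_straight(b+[0,0,.10],rate=.05); env.move_straight(b+[0,0,.20],rate=.12)
env.dwell(.2)
s=env.get_state(); print(s["width"],np.round(s["ft_force"],1),s["time"])
p=read_camera("wrist"); cv2.imwrite("pics/wrist4.png",p["color"])
q=read_camera("top"); c=cloud(q)
l=R.from_euler("z",-YAW,degrees=True).apply((c-M0).reshape(-1,3)); l=l[~np.isnan(l[:,0])]
kb=l[(abs(l[:,0])<.04)&(abs(l[:,1]+.125)<.03)&(l[:,2]>.178)&(l[:,2]<.22)]; print("knob",len(kb), kb.mean(0) if len(kb) else 0)
for lab in ["slat_tray"]:
  for cam in ["scene","top"]:
    print([(np.round(d["position"],3),d["conf"]) for d in pinpoint(lab,read_camera(cam))[:2]])
E
```

```text
[ 0.1  0.3 -0.6]
0.05517659767564548 [-0.4  0.7  1.6]
0.05483962621939874 [ 0.4 -0.9 -1.7] 16.4833
knob 162 [-0.00895067 -0.12314271  0.20192827]
[]
[(array([0.642, 0.249, 0.008]), 0.8), (array([ 0.784,  0.117, -0.004]), 0.51)]
```

View pics/wrist4.png

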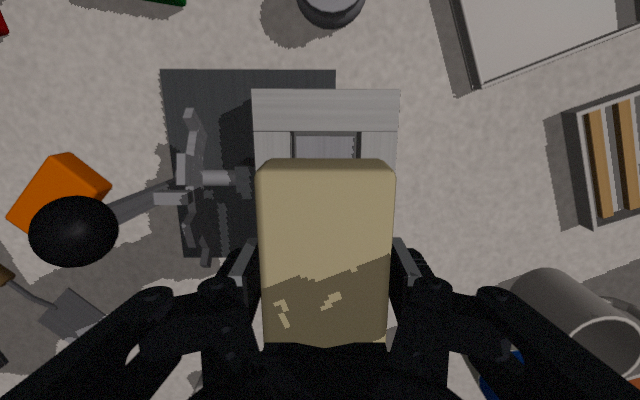

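The bar is clear of the mould, level between the pads, and the lever hasn't moved. Next I'll carry it to the slatted tray and lower it until it touches.

```bash
python3 - <<'E'
from h import *
t=np.array([.641,.250,0])
env.move_straight(t+[0,0,.20],down(90),rate=.15); env.move_straight(t+[0,0,.05],rate=.1)
f0=np.array(env.get_state()["ft_force"])
for z in np.arange(.034,.013,-.002):
    env.move_straight(t+[0,0,z],rate=.03); s=env.get_state(); d=s["ft_force"][2]-f0[2]; print(round(z,3),round(d,2))
    if d>2: break
env.dwell(.2); env.grip(.072); env.dwell(.3)
env.move_straight(t+[0,0,.17],rate=.12)
s=env.get_state(); print(s["time"],s["width"])
p=read_camera("top"); cv2.imwrite("pics/top5.png",p["color"]); w=read_camera("wrist"); cv2.imwrite("pics/wrist5.png",w["color"])
c=cloud(w); m=(abs(c[...,0]-t[0])<.055)&(abs(c[...,1]-t[1])<.07)&(c[...,2]>.033)&(c[...,2]<.06); q=c[m]
A=np.c_[q[:,:2]-t[:2],np.ones(len(q))]; print("top plane",np.linalg.lstsq(A,q[:,2],rcond=None)[0],len(q),cv2.minAreaRect((q[:,:2]*1000).astype(np.float32)))
c=cloud(p); l=R.from_euler("z",-YAW,degrees=True).apply((c-M0).reshape(-1,3)); l=l[~np.isnan(l[:,0])]
kb=l[(abs(l[:,0])<.05)&(abs(l[:,1]+.125)<.03)&(l[:,2]>.178)&(l[:,2]<.22)]; print("knob",len(kb), kb.mean(0))
E
```

```text
0.034 -0.57
0.032 -0.67
0.03 -0.46
0.028 -1.31
0.026 -1.38
0.024 -0.98
0.022 -1.56
0.02 -1.61
0.018 7.39
25.7583 0.07193732843210769
top plane [ 0.004901   -0.00173334  0.04224219] 6469 ((641.5733032226562, 250.5373992919922), (56.05564498901367, 89.0479736328125), 89.9344711303711)
knob 161 [-0.008913   -0.12306343  0.20229588]
```

View pics/wrist5.png

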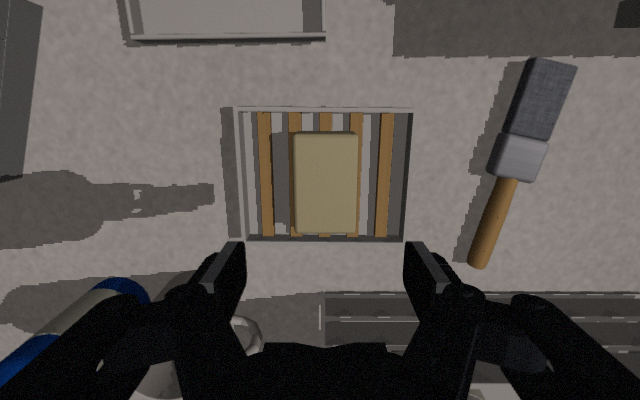

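View pics/top5.png

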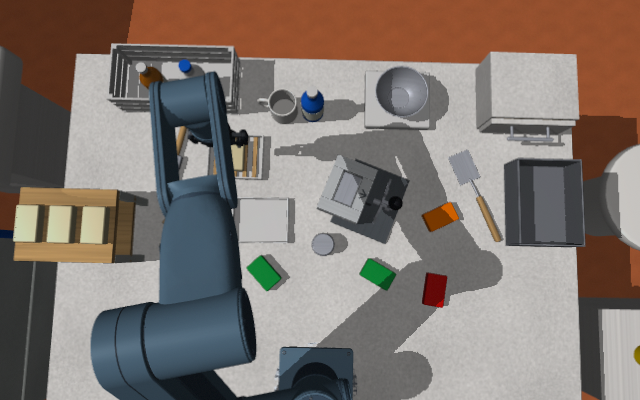

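The bar lies flat and centred on the slats at (325,183). Its top is at 42 mm, so its underside is at 12 mm, and the tilt is 0.005. The lever is unchanged and the bystanders are in place, so I'm handing in.

```bash
python3 -c "
from station import order
print(order.sign_off())"
```

```text
the job is handed in; nothing more can be done
None
```

I threw the ejector lever into the middle notch, then lifted the soap bar out and set it down flat in the slatted tray. I handed the job in about 26 s into the 48 s limit, and the system gave no verdict.

- **Lever:** all three cameras put it at about 0.56 rad, slightly short of the 0.60 I aimed for but inside the 0.5–0.7 range. The bar stood 22 mm proud, not 24 mm, which fits that angle. I left the lever there, and the knob was in the same place after the bar was placed.
- **Bar:** I lowered it in 2 mm steps until it touched at about 7 N, then released it. It lies within about 1 mm of the tray's estimated centre, tilted about 0.005 rad. Its top is at 42 mm, so its underside is at 12 mm, the height of the slats.
- **Other objects:** the gripper is clear of everything, about 0.15 m above the tray. In the last top picture the other things looked unmoved; I judged that by eye, and the arm hid the brush and the brown bar. The brush showed clear of the gripper in the last wrist picture. I did not see the brown bar again, though the arm was not working near it.
- **Detection misses:** the networks sometimes missed or mislabelled things, for example calling the tin or the notch the knob. I checked those against the pictures and the depth readings.

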